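# Hang the cordless screwdriver on the spring balance arm

## Robot

A 6-joint arm with a two-finger parallel gripper is mounted at the origin on a cart in front of the work surface, level with it; the furniture and walls round the work are solid. World frame = base frame: x ahead of the robot, y to its left, z up, the work surface at z = 0. Lengths are in m, angles in degrees, forces in N, time in s.
With the tool pointing down it reaches from about 0.35 to 0.875 m from the base axis. Payload 4.2 kg.
Tool frame: the origin (TCP) lies midway between the tips of the shut fingers; the grasp point (between the pads) lies 19 mm behind it; z points along the fingers, y is the line along which they close (so a half turn about z gives the same grasp; the last joint's range is limited). The gripper opens to 87 mm and grips with 3 to 60 N. Pads are 19 mm wide; open, the fingers measure 117 mm over their backs; the gripper's body (75 mm by 190 mm) begins 51 mm behind the grasp point.
Start: joints at [-59.897, 22.042, 0.453, 0, -68.411, -14.817], TCP at [0.165, -0.603, 0.223] pointing down, gripper open.
Joint ranges: [-179.83, 179.83], [-69.29, 118.12], [-61.27, 80.66], [-181.25, 117.63], [-171.15, -9.14], [-177.46, 177.46]. Speed limits (degrees/s): [159.86, 159.86, 180, 180, 180, 180].

## Interface

Orientations are given as [roll, pitch, yaw] about the fixed x, y, z axes, in that order (R = Rz(yaw) Ry(pitch) Rx(roll)).
In Python, from workcell import env gives the robot as it stands. The module is installed in compiled form; this text tells all that it offers. Calls block until the motion is done:
- env.goto(position, orientation): joint-space move of the TCP to a pose.
- env.move_straight(position, rotation=None, rate=0.15, force_limit=None): straight line of the TCP; rotation=None keeps the orientation; rate is the mean speed in m/s. With force_limit (N) it stops when the force on the tool has changed by that much, and returns True; else False.
- env.set_joints(angles): joint-space move.
- env.gripper_to(opening, grasp_force=None): opening from 0.0 (shut) to 1.0 (fully open); grasp_force is the grip in N (None keeps the last); returns when the fingers have stopped.
- env.dwell(seconds).
- env.inverse_kinematics(position, orientation): joint angles nearest the present ones, or None.
- env.read_state(): the state.
- env.grab_frame(name): name is "side" or "top"; returns a dict with "image" (400x640x3 uint8, blue, green, red), "fx", "fy", "cx", "cy" (pixels), "D" ([k1, k2, p1, p2, k3] as OpenCV has them; the pictures are not rectified), "position" and "orientation" of the camera in the world. Camera axes: x right, y up, looking along -z (the intrinsics and any distortion apply to the point x, -y, -z); pixel columns grow to the right and rows downward; lengths in m; the calibration is good to about 2 mm. A picture is of the moment at which its call begins. There is no depth.
A pose or a line that the arm cannot do raises env.Unreachable and nothing moves.
- env.close_job(): hands the job in, once; it reports no verdict.
Trained networks look in a picture, given as the dict that the camera call returned (one of the last four; its "shot" number tells which), for a name from the list of things; names that differ only in an ending like _2 or _b are one class to them, and where a whole thing is asked for, a point or a joint stands for the part that bears it (a point fixed in the world has none). Each returns a list of dicts, best first, with "score" (0 to 1); they miss things now and then, are a little off and sometimes report something else, mostly with a low value. They report only what shows in the picture. A call takes as long as a camera call.
- env.search_frame(picture, thing): "xyz" ([x, y, z] in m, in world coordinates, good to about 4 mm: the middle of the surface that is visible of it).
- env.trace(picture, thing): "mask" (400x640 bool, what is visible of it).
The state is a dict: "clock": time; "joint_positions": joint angles; "qvel": joint speeds; "joint_torque": joint torques, N m; "position": TCP position; "tool_rot": TCP orientation; "force": force on the tool from outside, world axes, zero at the start; "wrist_torque": the same for the moment, N m; "opening": opening from 0.0 (shut) to 1.0 (fully open).
Only numpy, scipy, OpenCV 4.12 (cv2) and the standard library are available. Lean on these libraries where they do the work, as an engineer would, in place of code of your own. Each camera call takes 0.05 s, during which the arm holds its last target. There are 200 camera calls.

## Task

Lift the green cordless screwdriver out of its plywood stand and hang it upright on the spring balance arm: bring its neck in through the open end of the orange cradle and set its collar down on the seat, inside the raised lips. Let the arm sink slowly under the weight, no faster than about 5 cm a second and without forcing it, and let go only when it has settled and carries the whole screwdriver, so that it neither drops nor springs up when you release it. Leave the other things on the bench where they lie.

Things in the scene. Friction and masses are not known exactly. Their poses are not given: they have to be found in the camera images.
- driver: Green cordless screwdriver, upright, bit down, round, 200 mm tall, 0.35 to 0.72 kg (varies, unknown). Origin at the bit's tip, z up its axis. Above the tip: bit and chuck to 40 mm (17 mm diameter), green body 40-110 (36 mm), neck 110-134 (20 mm), aluminium collar 134-140 (38 mm), black tail 140-200 (32 mm), the part to grip from above
- driver_collar (a point): centre of the underside of the screwdriver's collar, 134 mm above the bit's tip
- driver_tail (a point): grip point on the axis of the screwdriver's black tail, 172 mm above the bit's tip, 38 mm above the collar's underside
- stand: fixed plywood block 78 x 78 x 80 mm in which the screwdriver stands; origin at the centre of its underside. The green body stands in a 40 mm hole, 35 mm deep, on a ledge 45 mm above the bench; below it a 26 mm square hole for bit and chuck
- balancer: foot (124 mm diameter) and 130 mm post of the balance arm, fixed to the bench; origin at the centre of its underside on the post's axis, about which the arm swivels
- swivel (a joint): swivel of the whole arm about the post (rad), stiff by friction of about 0.08 N m
- balance_arm (a joint): sinking of the arm (rad): 0 = empty, sprung against its upper stop; 0.52 = lower stop. Parallel links 220 mm long keep the cradle level: at q the cradle is 0.220*sin(0.27-q) m above and 0.220*cos(0.27-q) m out from the links' pivots. It starts to sink at about 2.7 N, then 23 mm per further N, little damped; settles at 0.06 to 0.48 by the screwdriver's weight
- cradle: blue knuckle and orange cradle at the arm's end. Origin at the upper link's end; x level outwards from the post, y across, z up. Fork 8 mm thick, 50 mm wide, open at the outer end: slot 26 mm wide, closed 13 mm behind the seat's centre; flared tips reach 37 mm beyond it. Lips 4 mm high on all four sides (open at the slot) leave a 42 x 42 mm recess for the collar
- cradle_seat (a point): centre of the seat, on the fork's upper face (lips rise 4 mm above it, the fork's underside is 8 mm below it); axes as cradle; 295 mm from the post's axis with the links level, at 0.259 m height when empty
- gear_motor_1: yellow gear motor, 44 x 115 x 20 mm; bystander
- marker_b: white marker pen with red cap, 17 x 135 x 16 mm; bystander
- board_eraser: blue board eraser, 53 x 114 x 26 mm; bystander

How it is judged:
By the outcome, as a careful person would: the job done as asked, in the order asked, and still so for the second after the job is handed in, with the robot touching nothing.
It also fails if it takes over 69 s, if anything falls off the work surface, if the arm or the gripper's body presses on something with over 40 N, if the wrist force passes 120 N, or if a joint passes its speed limit or range.

## Working session

There is one attempt and no reset: what is moved stays moved. The work goes in short steps, each a Python script; the robot and the scene stay as the last script left them, time stands still between calls to the robot, and variables do not carry over. Pictures are saved under pics/ and viewed, on a budget of 10 in all, crops included, one or two more only if the job needs it, and the job is handed in when it is done.

```bash
mkdir -p pics; cat > h.py <<'E'
from workcell import env
import numpy as np, cv2
from scipy.spatial.transform import Rotation as Ro
E
python3 - <<'E'
from h import *
s=env.read_state(); print(s['clock'],s['position'],s['tool_rot'],s['force'],s['opening'])
for n in("side","top"):
    f=env.grab_frame(n); cv2.imwrite(f"pics/{n}0.png",f["image"])
    print(n,f["position"],f["orientation"],f["fx"],f["fy"],f["cx"],f["cy"],f["D"])
    for t in("driver","driver_collar","driver_tail","stand","balancer","cradle","cradle_seat","gear_motor_1","marker_b","board_eraser"):
        r=env.search_frame(f,t); print(t,[(np.round(a["xyz"],3).tolist(),round(a["score"],2)) for a in r[:2]])
print(env.read_state()['clock'])
E
```

```text
0.0 [ 0.16463641 -0.60230054  0.22144341] [ 1.79874025e+02 -4.15222711e-03 -1.64726370e+02] [0.35435832 0.45338696 0.22212435] 1.0011175222349136
side [-0.15887043 -1.14388687  0.65567394] [ 69.04867914  -1.1728458  -30.72388295] 466.12001780697346 466.12001780697346 317.9626688289404 198.0501945929741 [0.00940522 0.         0.         0.         0.        ]
driver [([0.475, -0.311, 0.166], 0.91)]
driver_collar [([0.48, -0.313, 0.163], 0.71)]
driver_tail [([0.477, -0.31, 0.158], 0.79)]
stand [([0.499, -0.344, 0.02], 0.86)]
balancer [([0.533, 0.209, 0.013], 0.73)]
cradle [([0.591, -0.086, 0.255], 0.43)]
cradle_seat [([0.591, -0.087, 0.254], 0.62)]
gear_motor_1 []
marker_b [([0.404, -0.14, 0.011], 0.69)]
board_eraser [([0.639, -0.325, 0.027], 0.64)]
top [ 0.37130033 -0.05157068  1.20070623] [  8.10432915   1.88040232 -89.27193121] 444.2707137433064 444.2707137433064 318.2052603080498 209.96630944579792 [-0.01136419  0.          0.          0.          0.        ]
driver [([0.489, -0.294, 0.186], 0.88)]
driver_collar [([0.486, -0.294, 0.183], 0.73)]
driver_tail [([0.483, -0.295, 0.182], 0.91)]
stand [([0.477, -0.284, 0.078], 0.89)]
balancer [([0.571, 0.168, 0.204], 0.95), ([0.569, 0.075, 0.228], 0.39)]
cradle []
cradle_seat [([0.569, -0.046, 0.259], 0.88)]
gear_motor_1 [([0.398, 0.006, 0.019], 0.6), ([0.571, -0.002, 0.25], 0.5)]
marker_b [([0.394, -0.129, 0.016], 0.63)]
board_eraser [([0.645, -0.308, 0.026], 0.62)]
1.1
```

View pics/side0.png

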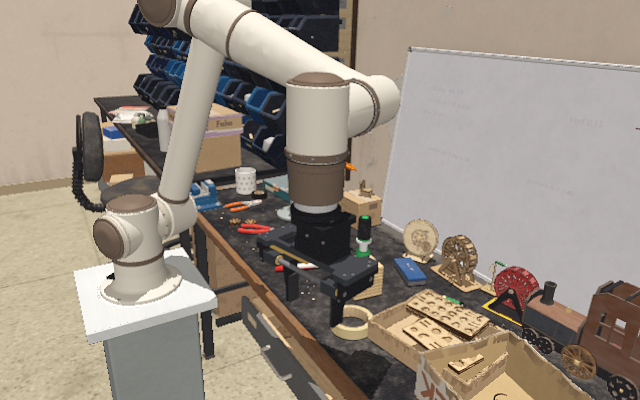

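View pics/top0.png

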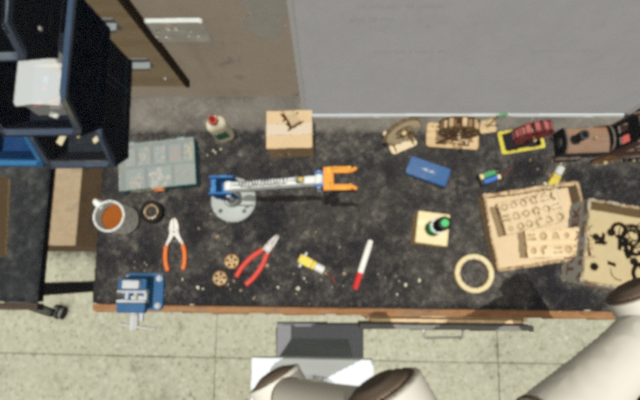

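The side view is mostly blocked by the robot, with the driver at about (363,235). The top view is clear: driver tail at about (445,226), stand at (433,228), and the orange cradle with its slot opening to the right at (340,178). Next I'll zoom in on the top view and compute positions.

```bash
cat >> h.py <<'E'
def cam(f):
    K=np.array([[f["fx"],0,f["cx"]],[0,f["fy"],f["cy"]],[0,0,1.]]); R=Ro.from_euler('xyz',f["orientation"],degrees=True).as_matrix()
    return K,np.array(f["D"],float),R@np.diag([1,-1,-1.]),np.array(f["position"])
def onplane(f,uv,z):
    K,D,R,p=cam(f); u=cv2.undistortPoints(np.array(uv,float).reshape(-1,1,2),K,D).reshape(-1,2)
    d=np.c_[u,np.ones(len(u))]@R.T; return p+d*((z-p[2])/d[:,2])[:,None]
def proj(f,X):
    K,D,R,p=cam(f); Xc=(np.atleast_2d(X)-p)@R
    return cv2.projectPoints(Xc.reshape(-1,1,3),np.zeros(3),np.zeros(3),K,D)[0].reshape(-1,2)
E
python3 - <<'E'
from h import *
f=env.grab_frame("top"); im=f["image"]
crop=lambda x,y,w,h:cv2.resize(im[y:y+h,x:x+w],None,fx=8,fy=8,interpolation=cv2.INTER_CUBIC)
cv2.imwrite("pics/c1.png",np.hstack([crop(310,155,50,50),crop(408,200,50,50)]))
hsv=cv2.cvtColor(im,cv2.COLOR_BGR2HSV)
m=cv2.inRange(hsv,(5,130,120),(22,255,255)); m[:, :300]=0;m[:,370:]=0;m[:150]=0;m[215:]=0
c=max(cv2.findContours(m,0,1)[0],key=cv2.contourArea); r=cv2.minAreaRect(c); print(r, onplane(f,cv2.boxPoints(r),.263).round(4))
t=env.trace(f,"stand")[0]["mask"].astype(np.uint8); ys,xs=np.nonzero(t); print(xs.min(),xs.max(),ys.min(),ys.max())
E
```

```text
((339.5, 177.5), (25.0, 35.0), 90.0) [[ 0.6028 -0.0261  0.263 ]
 [ 0.6032 -0.1016  0.263 ]
 [ 0.5483 -0.1016  0.263 ]
 [ 0.5478 -0.0267  0.263 ]]
411 447 211 247
```

View pics/c1.png

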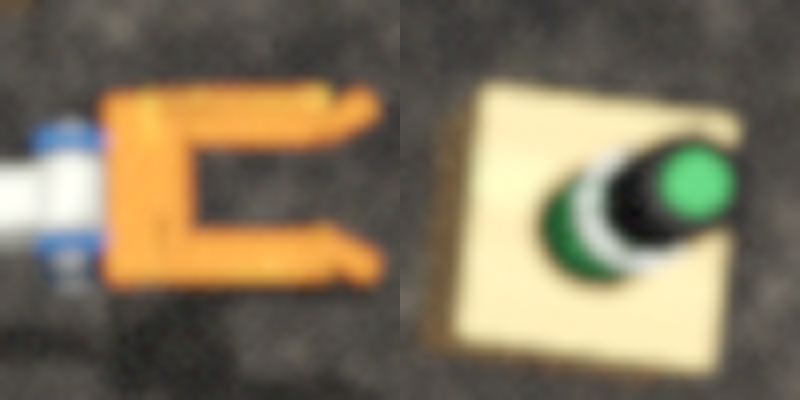

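The crop shows the slot (closed end at about x=333.5, tips at 357.6, midline row 178.0), the tail's green top disc at about (444.7,222.4), and the stand's top centred at about (432.5,228).

```bash
python3 - <<'E'
from h import *
f=env.grab_frame("top"); im=f["image"]
print("seat",onplane(f,[339.9,178.0],.263).round(4),"closed/tip",onplane(f,[[333.5,178],[357.6,178]],.261).round(4))
print("tail top",onplane(f,[444.7,222.4],.205).round(4),"stand",onplane(f,[432.5,228],.08).round(4))
hsv=cv2.cvtColor(im,cv2.COLOR_BGR2HSV)
t=env.trace(f,"balancer")
print(len(t))
for yaw in(90,-90):
    print(yaw,env.inverse_kinematics([.48,-.3,.3],[180,0,yaw]),env.inverse_kinematics([.575,-.06,.3],[180,0,yaw]))
# foot circle
g=cv2.GaussianBlur(cv2.cvtColor(im,cv2.COLOR_BGR2GRAY),(3,3),0)[170:235,200:270]
c=cv2.HoughCircles(g,cv2.HOUGH_GRADIENT,1,30,param1=100,param2=10,minRadius=20,maxRadius=26)
print(c, None if c is None else onplane(f,c[0,0,:2]+[200,170],.012))
# move above the driver, out of the side view of cradle
env.goto([.483,-.30,.33],[180,0,-90 if 0 else 90])
f=env.grab_frame("side"); cv2.imwrite("pics/s1.png",f["image"][100:340,230:550].repeat(2,0).repeat(2,1))
s=env.read_state(); print(s["clock"],s["position"],s["joint_positions"])
E
```

```text
seat [[ 0.5743 -0.0649  0.263 ]] closed/tip [[ 0.5747 -0.0511  0.261 ]
 [ 0.575  -0.103   0.261 ]]
tail top [[ 0.4869 -0.3006  0.205 ]] stand [[ 0.487 -0.301  0.08 ]]
1
90 [ -15.60709662   13.71814937   -0.40522413    0.          -75.8766265
 -164.39290338] [ 10.08906248  14.95712535   1.25706612   0.         -76.29994077
 169.91093752]
-90 [-15.60709662  13.71814937  -0.40522413   0.         -75.8766265
  15.60709662] [ 10.08906248  14.95712535   1.25706612   0.         -76.29994077
 -10.08906248]
[[[32.5 28.5 23.2]]] [[0.56991721 0.22434212 0.012     ]]
3.575 [ 0.48275424 -0.30032907  0.32984451] [-1.55623404e+01  1.33523441e+01  3.25858637e+00  4.17525880e-04
 -7.99246853e+01 -1.64463154e+02]
```

View pics/s1.png

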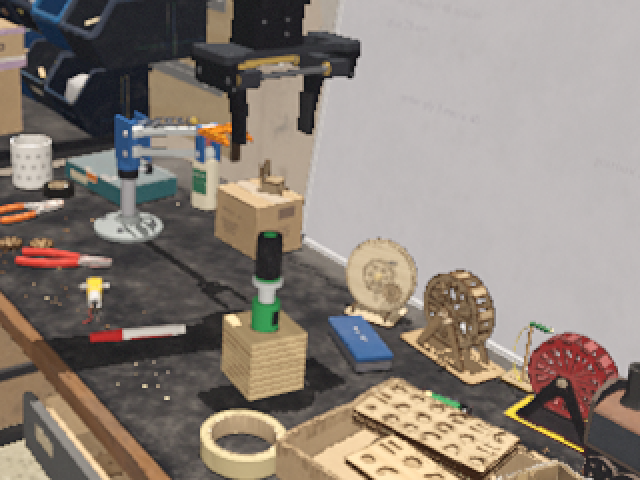

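The side view shows the driver upright in its stand (tail top at full-image ≈(364,218)), and the cradle level with its open end towards −y. Seat-to-post distance comes out at 0.289 m against an expected 0.287. I'm switching to the other yaw for joint 6 range, then grasping and lifting.

```bash
cat >> h.py <<'E'
def force(n=20):
    a=[]
    for _ in range(n): env.dwell(.02); a.append(env.read_state()["force"])
    return np.mean(a,0).round(3),np.std(a,0).round(3)
O=[180,0,-90]
E
python3 - <<'E'
from h import *
f=env.grab_frame("side"); print("tail top proj",proj(f,[.487,-.3006,.205]),"seen ~364.2,217.9")
env.goto([.487,-.3006,.27],O)
print("empty",force())
env.move_straight([.487,-.3006,.158],rate=.12)
env.gripper_to(0,30)
s=env.read_state(); print("grip",s["opening"]*87,s["position"],force(10))
env.move_straight([.487,-.3006,.288],rate=.08)
env.dwell(.3); print("held",force(), env.read_state()["opening"]*87)
f=env.grab_frame("side"); cv2.imwrite("pics/s2.png",f["image"][60:300,230:550].repeat(2,0).repeat(2,1))
print(env.read_state()["clock"],env.read_state()["position"], "collar proj",proj(f,[[.487,-.3006,.269],[.487,-.3006,.335]]))
E
```

```text
tail top proj [[364.74664942 216.72736529]] seen ~364.2,217.9
empty (array([-0.009,  0.051, -0.022]), array([0.562, 0.553, 0.409]))
grip 31.470153935022523 [ 0.48681485 -0.30058402  0.15795521] (array([-0.64 ,  0.188,  0.215]), array([0.795, 0.168, 0.737]))
held (array([ 0.011, -0.159, -4.515]), array([0.454, 0.388, 0.571])) 31.366995681999583
11.2667 [ 0.48698587 -0.30060472  0.28799224] collar proj [[366.2415244  192.33067958]
 [367.85105563 166.10787574]]
```

View pics/s2.png

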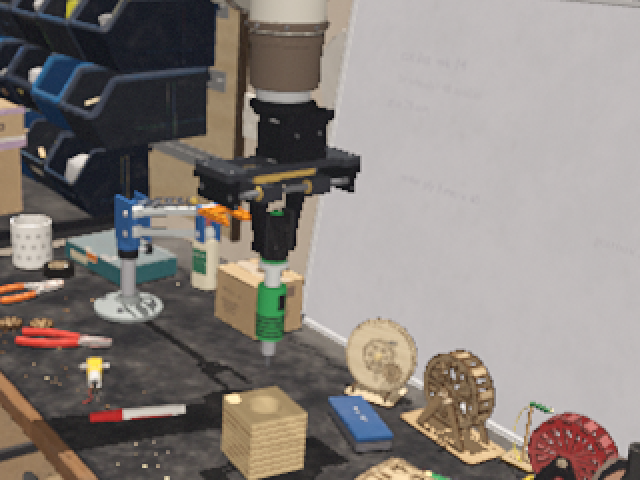

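The driver is held upright, out of the stand, and weighs about 4.5 N. Expected sink is therefore about 42 mm. Next is the pre-entry pose and a check.

```bash
python3 - <<'E'
from h import *
env.move_straight([.5745,-.145,.288],rate=.12)
env.dwell(.2)
cr=lambda im,u,v,w=50,h=60,k=8:cv2.resize(im[v-h//2:v+h//2,u-w//2:u+w//2],None,fx=k,fy=k,interpolation=cv2.INTER_CUBIC)
f=env.grab_frame("side"); p=proj(f,[[.5743,-.10,.259],[.5745,-.145,.269]]); print(p, proj(f,[[.5743,-.065,.259],[.5743,-.102,.259]]))
u,v=p.mean(0).astype(int); print("side origin",u-25,v-30)
g=env.grab_frame("top"); q=proj(g,[[.5745,-.145,.269],[.5745,-.065,.263],[.5745,-.145,.129]]);print(q)
U,V=q[:2].mean(0).astype(int); print("top origin",U-25,V-30)
cv2.imwrite("pics/c2.png",np.hstack([cr(f["image"],u,v),cr(g["image"],U,V)]))
print(env.read_state()["clock"],env.read_state()["position"])
E
```

```text
[[349.07763664 169.11032132]
 [358.46538937 169.99548748]] [[342.3014742  165.89700423]
 [349.47346939 169.29802219]]
side origin 328 139
[[377.5302363  177.54535512]
 [339.94001199 177.93115683]
 [371.84457959 189.74932354]]
top origin 333 147
13.2083 [ 0.57438069 -0.14524446  0.28804142]
```

View pics/c2.png

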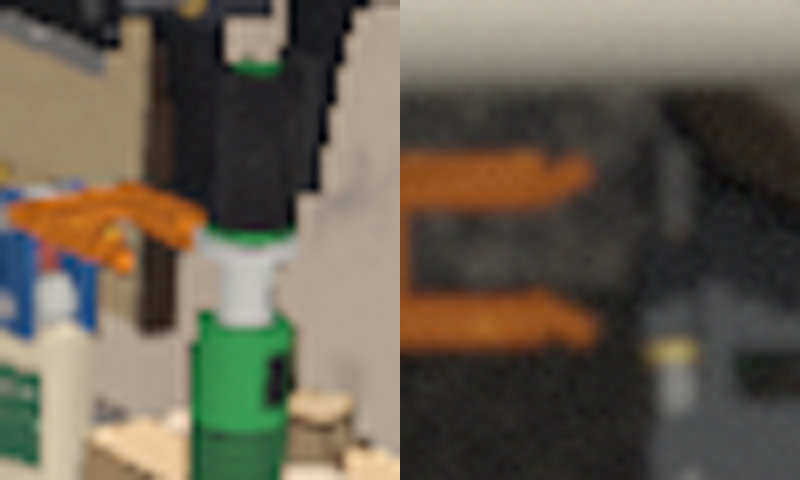

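The side crop shows the collar and neck at the right height relative to the fork (neck top around row 171, predicted 170). The top crop puts the slot's midline at row ≈178, matching my estimate. Entering the slot.

```bash
python3 - <<'E'
from h import *
print(env.move_straight([.5743,-.072,.288],rate=.05,force_limit=4), env.read_state()["position"],force(15))
print(env.move_straight([.5743,-.054,.288],rate=.012,force_limit=2.5), env.read_state()["position"],force(15))
cr=lambda im,u,v,w=50,h=60,k=8:cv2.resize(im[v-h//2:v+h//2,u-w//2:u+w//2],None,fx=k,fy=k,interpolation=cv2.INTER_CUBIC)
f=env.grab_frame("side"); u,v=345,166
g=env.grab_frame("top"); U,V=340,178
cv2.imwrite("pics/c3.png",np.hstack([cr(f["image"],u,v),cr(g["image"],U,V)]))
print(env.read_state()["clock"])
E
```

```text
False [ 0.57427452 -0.07227118  0.28797567] (array([ 0.009,  0.073, -4.568]), array([0.429, 0.627, 0.726]))
True [ 0.57341315 -0.05995138  0.28663272] (array([ 0.399, -2.558, -3.388]), array([0.598, 0.449, 0.434]))
16.425
```

View pics/c3.png

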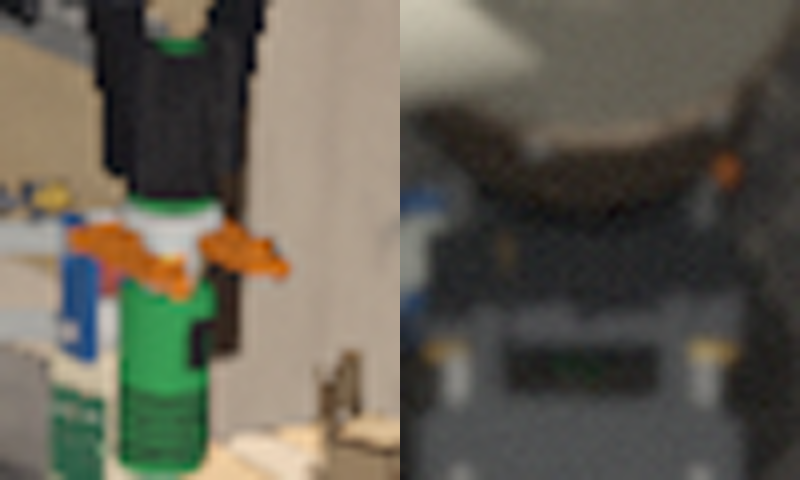

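The neck is inside the slot and touched the closed end at y≈−0.060. That puts the seat centre at y≈−0.064 (vision: −0.065). I'll back off and lower in small steps, checking the contact height: 0.278 means the collar is on the seat, 0.282 means it's on the lips.

```bash
python3 - <<'E'
from h import *
x,y=.5743,-.0642
env.move_straight([x,y,.288],rate=.02); print(force(15)[0])
env.move_straight([x,y,.2835],rate=.02); print(force(15)[0])
for z in (.2815,.280,.279,.278,.277,.276,.275):
    env.move_straight([x,y,z],rate=.02); F=force(12)[0]; print(z,env.read_state()["position"].round(4) if hasattr(env.read_state()["position"],'round') else env.read_state()["position"],F)
    if F[2]>-1.9: break
print(env.read_state()["wrist_torque"],env.read_state()["clock"])
f=env.grab_frame("side");u,v=345,168
cv2.imwrite("pics/c4.png",cv2.resize(f["image"][v-30:v+30,u-40:u+40],None,fx=8,fy=8,interpolation=cv2.INTER_CUBIC))
E
```

```text
[-0.014 -0.021 -4.336]
[ 0.038 -0.036 -4.534]
0.2815 [ 0.5743 -0.0642  0.2815] [ 0.045 -0.034 -4.464]
0.28 [ 0.5743 -0.0642  0.28  ] [ 0.061 -0.076 -4.479]
0.279 [ 0.5743 -0.0642  0.279 ] [-0.099 -0.006 -4.491]
0.278 [ 0.5743 -0.0642  0.278 ] [ 0.026 -0.163 -4.478]
0.277 [ 0.5745 -0.0643  0.2774] [-0.408 -0.472 -2.238]
0.276 [ 0.5745 -0.0644  0.2762] [ 0.321 -1.666 -1.23 ]
[-0.49007252 -0.09815613 -0.05292946] 20.4333
```

View pics/c4.png

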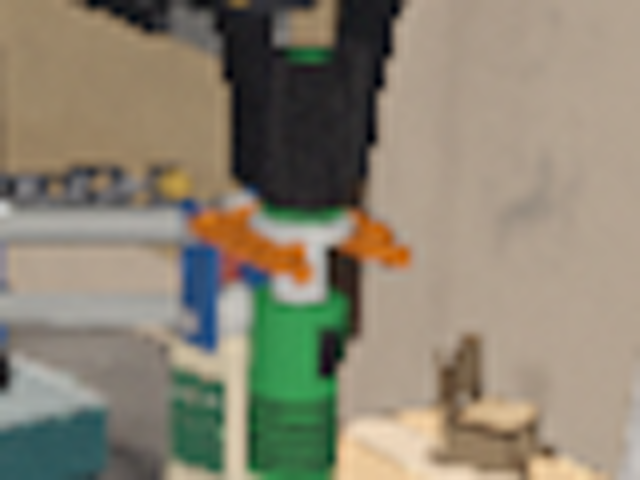

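Contact came at 0.2777, so the collar is on the seat, not the lips. The image shows it between the lips. Now I'll follow the link arc down slowly until the tool carries nothing.

```bash
cat >> h.py <<'E'
def sink(d,rate=.02,x=.5744,y0=-.0643,z0=.2777):
    a=np.arcsin(np.sin(.27)-d/.22); dr=.22*(np.cos(a)-np.cos(.27))
    env.move_straight([x,y0-dr,z0-d],rate=rate)
E
python3 - <<'E'
from h import *
for d in (.003,.008,.014,.02,.026,.031,.035):
    sink(d); F=force(8)[0]; s=env.read_state(); print(d,np.round(s["position"],4),F)
    if F[2]>-.2 or abs(F[:2]).max()>5: break
print(force(30),env.read_state()["wrist_torque"],env.read_state()["clock"])
E
```

```text
0.003 [ 0.5743 -0.0649  0.2745] [-0.05  -0.363 -2.026]
0.008 [ 0.5743 -0.0662  0.2696] [-0.448  1.085 -1.712]
0.014 [ 0.5743 -0.0676  0.2637] [-0.58   1.784 -1.338]
0.02 [ 0.5743 -0.0689  0.2577] [-0.835  0.969 -1.325]
0.026 [ 0.5743 -0.0699  0.2518] [-0.392  1.247 -1.168]
0.031 [ 0.5744 -0.0706  0.2468] [-0.289  0.862 -0.928]
0.035 [ 0.5743 -0.071   0.2427] [-0.435  0.72  -0.652]
(array([-0.328,  0.678, -0.493]), array([0.492, 0.572, 0.516])) [ 0.23438666  0.10690631 -0.03614157] 24.6917
```

```bash
python3 - <<'E'
from h import *
for d in (.039,.042,.044,.046,.048):
    sink(d,rate=.015); F=force(40)[0]; s=env.read_state(); print(d,np.round(s["position"],4),F,s["clock"])
    if F[2]>-.08: break
E
```

```text
0.039 [ 0.5744 -0.0714  0.2387] [-0.139  0.485 -0.205] 25.775
0.042 [ 0.5744 -0.0717  0.2357] [-0.415  0.281 -0.199] 26.7917
0.044 [ 0.5744 -0.0718  0.2337] [-0.058  0.347 -0.184] 27.7417
0.046 [ 0.5744 -0.0719  0.2317] [-0.117  0.071 -0.045] 28.6917
```

Tool load is now about zero at d≈46 mm, so the cradle carries the whole driver. I'll relax the grip gradually, open, and check before retreating.

```bash
python3 - <<'E'
from h import *
sink(.0464,rate=.01)
env.gripper_to(0,10); env.dwell(.1); env.gripper_to(0,3); env.dwell(.3); print(force(30)[0])
f0=env.grab_frame("side")
o=env.read_state()["opening"]
env.gripper_to(o+.03); env.dwell(.5); f1=env.grab_frame("side")
env.gripper_to(.7); env.dwell(.6); f2=env.grab_frame("side")
for f in(f0,f1,f2): print(env.search_frame(f,"driver_collar")[:1])
c=[cv2.resize(f["image"][140:205,320:370],None,fx=5,fy=5,interpolation=cv2.INTER_CUBIC) for f in(f0,f1,f2)]
cv2.imwrite("pics/c5.png",np.hstack(c)); print(force(10)[0],env.read_state()["clock"])
E
```

```text
[ 0.222 -0.048  0.019]
[{'xyz': [0.567, -0.0864, 0.1841], 'score': 0.85}]
[{'xyz': [0.5701, -0.0844, 0.1845], 'score': 0.66}]
[{'xyz': [0.5702, -0.0849, 0.1877], 'score': 0.77}]
[ 0.338 -0.234  0.271] 32.9417
```

View pics/c5.png

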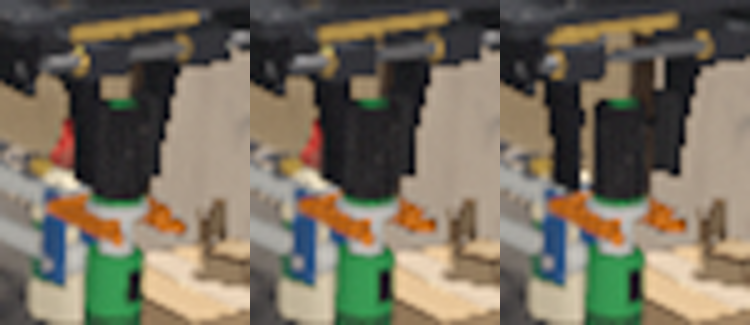

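The three frames (grip relaxed, just opened, open) show the driver and cradle unmoved on release: tail top at row ≈102 and collar at ≈212 in all of them, fingers clear on both sides. Retreating straight up for a final check.

```bash
python3 - <<'E'
from h import *
p=np.array(env.read_state()["position"])
env.move_straight([p[0],p[1],.36],rate=.08)
env.goto([.45,-.25,.40],O); env.dwell(.5)
f=env.grab_frame("side"); g=env.grab_frame("top")
a=cv2.resize(f["image"][130:230,290:390],None,fx=4,fy=4,interpolation=cv2.INTER_CUBIC)
b=cv2.resize(g["image"][130:230,290:390],None,fx=4,fy=4,interpolation=cv2.INTER_CUBIC)
cv2.imwrite("pics/c6.png",np.hstack([a,b]))
print("tail top px expected side/top",proj(f,[.5744,-.0719,.2313+.047]),proj(g,[.5744,-.0719,.2313+.047]),env.read_state()["clock"])
E
```

```text
tail top px expected side/top [[343.91283417 160.11199307]] [[343.31447841 176.46196674]] 36.1833
```

View pics/c6.png

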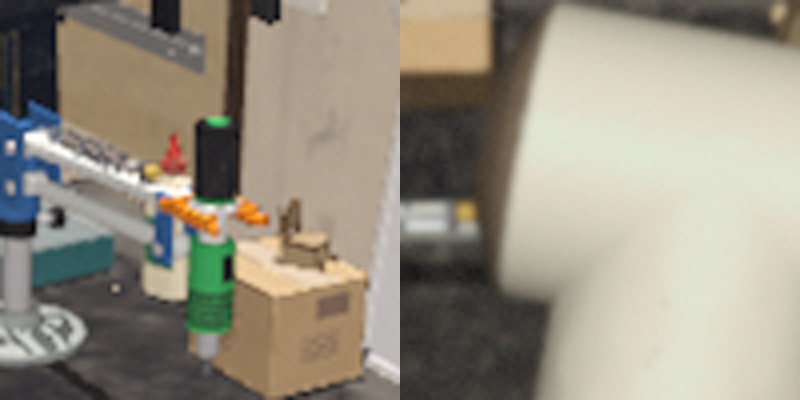

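The driver hangs upright with its tail top at about (344,160), exactly where predicted (343.9,160.1), and the gripper is well clear. Handing in.

```bash
python3 - <<'E'
from h import *
env.close_job(); print(env.read_state()["clock"])
E
```

```text
the job is handed in; nothing more can be done
the job is handed in; nothing more can be done
```

The screwdriver now hangs upright in the orange cradle with its collar on the seat, and I handed the job in at about 36 s. No verdict was reported.

- **Lift:** I gripped the black tail at 30 N and lifted it straight out of the stand. It weighed about 4.5 N (0.46 kg).
- **Seating:** I brought the neck in through the open end until it touched the closed end, then backed off to the seat centre. The collar made contact within 0.5 mm of the seat's height, so it sits on the seat and not on the lips.
- **Sinking:** I followed the link arc down about 46 mm at a mean of 2 cm/s or less, in steps. I stopped when the vertical load on the gripper read zero to within about 0.1 N.
- **Release:** I eased the grip to 3 N and opened in stages. Frames before, during and after opening showed no drop or spring.
- **Final check:** After I retreated, the tail top was within about a pixel of its predicted place in the side view.

**What disagreed:**
- The arm settled at 46 mm, against about 41 mm from the nominal spring figures. The force readings are noisy, at about 0.5 N each before averaging.
- The collar positions from the vision network varied by about 4 mm between those frames, but the pictures themselves showed no movement.
- The robot blocked the top camera in the last look, so the final check rests on the side view only.
- I did not measure the other things on the bench again afterwards. The robot never worked near them.

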